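Count along the cutter rack and push the ring cutter into the third gap

TASK

With your fingertips together, run along the rail at the back of the cutter rack to count its gaps, starting at the end with the tall post: flick the little flags of the first, second and third gap in that order, and leave the fourth flag alone. Then push the round ring cutter along the table into that third gap until it sits fully home against the back wall; never lift it or tip it over, and do not disturb the other things.

Things in the scene. Friction and masses are not known exactly. Their poses are not given: they have to be found in the camera images.
- rack: wooden rack fixed to the table: 5 dividers 8 mm thick and a back wall, all 30 mm high, make 4 gaps, open above and at the mouth (-x), no floor. Origin on the table in its middle; x into the gaps, y along the wall. Gap centres y = -126, -42, 42, 126 mm, each 76 mm wide, mouth x = -50, back wall x = 45 to 57 mm; the wall's top is the rail (x = 51 mm) with a sprung flag at each gap's middle
- post_tall: the tall round wooden post, 18 mm across and 85 mm high, fixed just outside an end divider of the rack, at x = -20 mm, y = +182 or -182 mm of the rack: the end to count from. Origin at the centre of its foot
- post_low: the low round wooden post, 18 mm across and 35 mm high, fixed likewise at the opposite end of the rack (x = -20 mm). Origin at the centre of its foot
- ring_cutter: the only round ring cutter: a plain steel ring open at top and bottom, 66 mm outside and 60 mm inside diameter, 24 mm high, about 0.12 kg, loose on the table in front of the rack. Origin at the centre of its underside, z up. A closed pair of fingertips fits down inside it. When home against the back wall its origin is at x = +12 mm of the rack
- flag_a (a joint): small steel sprung flag on the rail at x = 51, y = -126 mm of the rack (next to the rack's -y end): a tongue 12 (x) by 5 (y) mm, from 33 to 63 mm above the table, hinged at its foot. Tips along the rail either way (rad, 0 upright, + towards the rack's -y) under about 1 N and springs back; fingertips passing at 48 mm above the table tip it about 1 rad
- flag_b (a joint): small steel sprung flag on the rail at x = 51, y = -42 mm of the rack (second from the rack's -y end): a tongue 12 (x) by 5 (y) mm, from 33 to 63 mm above the table, hinged at its foot. Tips along the rail either way (rad, 0 upright, + towards the rack's -y) under about 1 N and springs back; fingertips passing at 48 mm above the table tip it about 1 rad
- flag_c (a joint): small steel sprung flag on the rail at x = 51, y = +42 mm of the rack (second from the rack's +y end): a tongue 12 (x) by 5 (y) mm, from 33 to 63 mm above the table, hinged at its foot. Tips along the rail either way (rad, 0 upright, + towards the rack's -y) under about 1 N and springs back; fingertips passing at 48 mm above the table tip it about 1 rad
- flag_d (a joint): small steel sprung flag on the rail at x = 51, y = +126 mm of the rack (next to the rack's +y end): a tongue 12 (x) by 5 (y) mm, from 33 to 63 mm above the table, hinged at its foot. Tips along the rail either way (rad, 0 upright, + towards the rack's -y) under about 1 N and springs back; fingertips passing at 48 mm above the table tip it about 1 rad
- square_cutter: open square steel cutter, 50 x 50 x 30 mm, in the end gap of the rack on the rack's -y side. Bystander, loose; origin at the centre of its underside
- shaker: small aluminium can with a cap, 44 mm across, 50 mm high, in the end gap of the rack on the rack's +y side. Bystander, loose; origin at the centre of its underside
- jar: lidded glass jar, 70 mm across, 110 mm high, to the left of the rack. Bystander, loose; origin at the centre of its underside
- mug: white mug, 80 mm across, 85 mm high, to the right of the rack. Bystander, loose; origin at the centre of its underside
- brush: pastry brush lying flat to the right, in front. Bystander, loose
- scraper: bench scraper with a wooden grip, 130 mm long, lying flat to the left, in front. Bystander, loose
- weight_tin: closed round aluminium tin, 68 mm across, 50 mm high, to the left, behind. Bystander, loose; origin at the centre of its underside
There are look-alikes about, which are no part of the job. What is meant by the post_tall is not white, and is the larger of those in its own colour.

How it is judged:
By the outcome, as a careful person would: the job done as asked, in the order asked, and still so for the second after the job is handed in, with the robot touching nothing.
It also fails if it takes over 59 s, if anything falls off the work surface, if the arm or the gripper's body presses on something with over 40 N, if the wrist force passes 120 N, or if a joint passes its speed limit or range.

ROBOT

A 6-joint arm with a two-finger parallel gripper is mounted at the origin on the work surface. World frame = base frame: x ahead of the robot, y to its left, z up, the work surface at z = 0. Lengths are in m, angles in degrees, forces in N, time in s.
With the tool pointing down it reaches from about 0.4 to 0.825 m from the base axis. Payload 7 kg.
Tool frame: the origin (TCP) lies between the finger pads; the fingertips stand 19 mm ahead of it and the grasp point (between the pads) is the TCP; x points along the fingers, y is the direction in which the jaws open and shut, and the axes are right-handed (so a half turn about x gives the same grasp; the last joint's range is limited). The gripper opens to 88 mm and grips with 3 to 60 N. Pads are 19 mm wide; open, the fingers measure 130 mm over their backs; the gripper's body (78 mm by 193 mm) begins 47 mm behind the grasp point.
Start: joints at [-47.206, 20.546, 0.682, 0, -70.136, -16.507], TCP at [0.299, -0.605, 0.246] pointing down, gripper open.
Joint ranges: [-176.03, 176.03], [-82.01, 121.73], [-58.28, 71.71], [-173.87, 95.51], [-174.79, -0.11], [-173.66, 173.66]. Speed limits (degrees/s): [136.94, 136.94, 172.46, 180, 180, 180].

INTERFACE

Orientations are given as [roll, pitch, yaw] about the fixed x, y, z axes, in that order (R = Rz(yaw) Ry(pitch) Rx(roll)).
In Python, from plant import * gives the robot as it stands.
- The arm moves only by the tool step_arm, never from a script. Its argument "steps" is a list of rows, each a list of 2 entries, a list of its own where there are three numbers: the shift along the tool's x, y, z in units of 0.02 m (1.0 is 0.02 m), then the turn about the tool's x in units of 6 degrees (1.0 is 6 degrees). A call has 1 to 20 rows; each row shifts and turns the commanded pose from where the row before left it, along the tool's axes as they then stand; what a row does not reach is not made up. A row lasts 1/12 s, in which the tool goes at most 41.7 mm and 7.16 degrees, less where a joint would pass 70% of its speed; a pose out of reach is approached as far as the arm can. A call with a number of a shift or a turn outside -1 to 1 is refused whole. A call with a gripper value outside its range is refused whole. "fingers" is the closure, from 0 (fully open) to 1 (shut), set as the call begins (left out, the last holds). The fingers move at their own pace and stop on an object; "grip_force" is the grip in N (left out, the last holds). Time passes only in rows, so rows that do not move let the fingers close. It gives the time, the measured TCP pose, the force and the opening at its end, in the units of the state.
- get_state(): the state, without advancing time (a new reading comes with each control period).
- capture(name): name is "side" or "top" or "wrist"; returns the picture (480x640x3 uint8, blue, green, red); there is no depth.
- camera_model(name): a dict with "intrinsics" (3x3 intrinsics, pixels), "rvec" (rotation vector, rad) and "tvec" (3), from world to camera coordinates, as OpenCV has them. Camera axes: x right, y down, z forward; pixel columns grow to the right and rows downward; lengths in m; the calibration is good to about 2 mm. A picture is of the moment at which its call begins: read the wrist's pose just before it. camera_model takes no time and is no camera call; for the wrist camera it gives the pose at the moment of the call.
- close_job(): hands the job in, once; it reports no verdict.
The state is a dict: "time_s": time; "joints": joint angles; "qd": joint speeds; "joint_torque": joint torques, N m; "tcp_pos": TCP position; "eef_rot": TCP orientation; "contact_force": force on the tool from outside, world axes, zero at the start; "moment": the same for the moment, N m; "gripper_width": finger opening in m.
Only numpy, scipy, OpenCV 4.12 (cv2) and the standard library are available. Lean on these libraries where they do the work, as an engineer would, in place of code of your own. Each camera call takes 0.05 s, during which the arm holds its last target.

## Working session

There is one attempt and no reset: what is moved stays moved. The work goes in short steps, Python scripts to look and compute and a tool call to move; the robot and the scene stay as the last step left them, time stands still between calls to the robot, and variables do not carry over. Pictures are saved under pics/ and viewed, and the job is handed in when it is done.

Besides the shell and the picture viewer there is one more tool, called after "Request:" by a JSON object that holds its "method" and its "body", one argument or row to a line. step_arm: Moves the arm, as the interface text tells. Its arguments: {"type":"object","properties":{"steps":{"type":"array","items":{"type":"array"}},"fingers":{"type":"number"},"grip_force":{"type":"number"}},"required":["steps"]}

```bash
mkdir -p pics; ls
python3 - <<'E'
from plant import *
import cv2
print(get_state())
for n in ("side","top","wrist"):
    m=camera_model(n); print(n,m)
    cv2.imwrite(f"pics/{n}0.png",capture(n))
E
```

```text
pics
{'time_s': 0.0, 'joints': array([-4.72046999e+01,  2.05915948e+01,  6.34005896e-01, -1.88717021e-02,
       -7.01345502e+01, -1.65082211e+01]), 'qd': array([-0.03208755, -0.0673819 ,  0.09347254, -0.02893837,  0.05019185,
       -0.04870127]), 'joint_torque': array([-1.61707278e-03, -5.82711732e+01,  2.93049073e+01,  6.99695528e+00,
        6.77060147e-03, -2.00475574e-04]), 'tcp_pos': array([ 0.29872797, -0.60480199,  0.24462654]), 'eef_rot': array([ 95.6112197 ,  89.90616801, 121.89187156]), 'contact_force': array([0.11102251, 0.04797844, 0.1027731 ]), 'moment': array([ 0.01954249,  0.01809827, -0.00957303]), 'gripper_width': 0.08772408991617345}
side {'intrinsics': array([[518.41570116,   0.        , 325.7935072 ],
       [  0.        , 518.41570116, 237.76150941],
       [  0.        ,   0.        ,   1.        ]]), 'rvec': array([ 2.16746616, -0.08974782,  0.05266061]), 'tvec': array([-0.55460366,  0.05824556,  1.11870197])}
top {'intrinsics': array([[524.61357435,   0.        , 326.95566874],
       [  0.        , 524.61357435, 234.49740486],
       [  0.        ,   0.        ,   1.        ]]), 'rvec': array([ 2.20161471, -2.19111673,  0.06736672]), 'tvec': array([-0.01756721,  0.54141844,  1.38947711])}
wrist {'intrinsics': array([[404.2149361 ,   0.        , 322.95500945],
       [  0.        , 404.2149361 , 246.49022824],
       [  0.        ,   0.        ,   1.        ]]), 'rvec': array([-1.58117545, -2.54143902, -0.32254135]), 'tvec': array([ 0.67406581, -0.03195414,  0.38891747])}
```

View pics/side0.png

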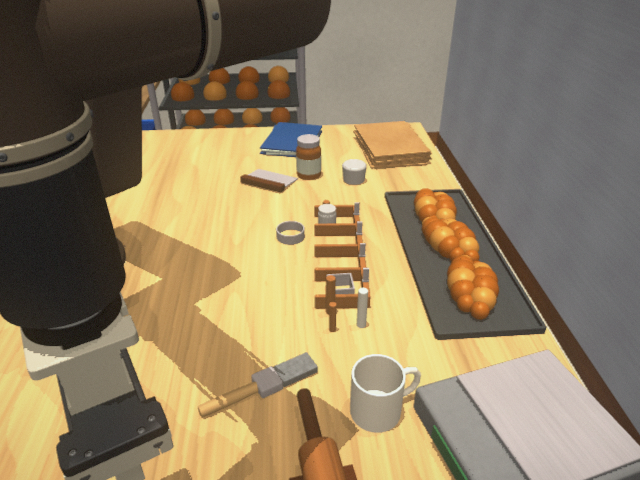

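View pics/top0.png

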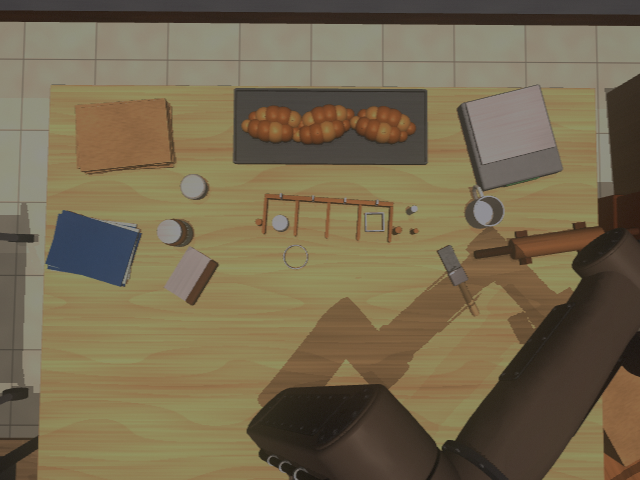

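View pics/wrist0.png

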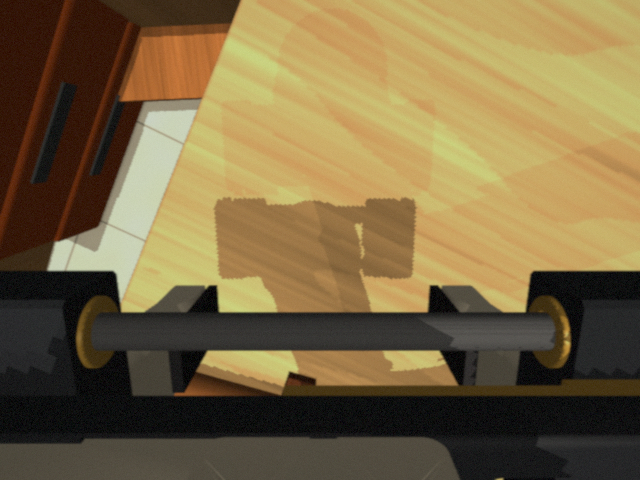

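Run:
```python
import cv2
a=cv2.imread("pics/side0.png")[190:345,265:400]; cv2.imwrite("pics/c1.png",cv2.resize(a,None,fx=3.8,fy=3.8,interpolation=cv2.INTER_CUBIC))
a=cv2.imread("pics/top0.png")[180:280,245:430]; cv2.imwrite("pics/c2.png",cv2.resize(a,None,fx=4.3,fy=4.3,interpolation=cv2.INTER_CUBIC))
```

```text
(no output)
```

View pics/c1.png

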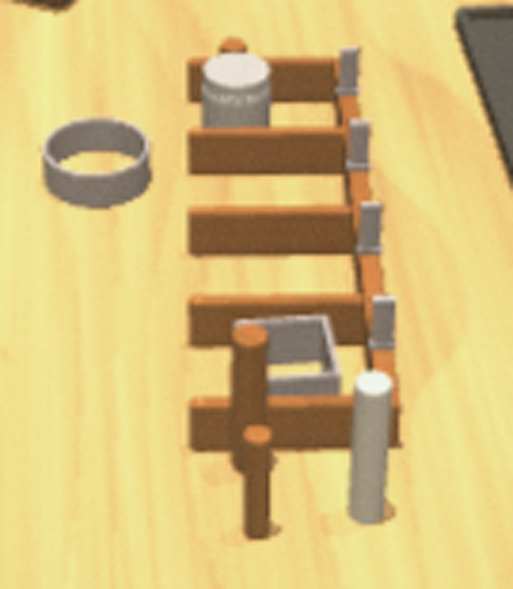

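View pics/c2.png

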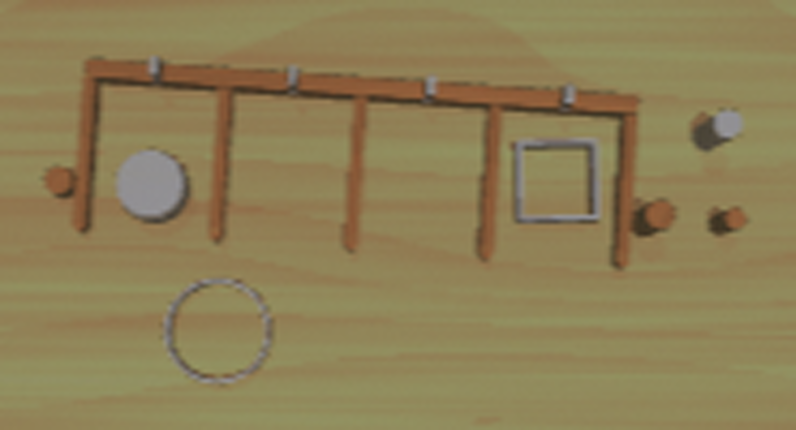

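```bash
cat > h.py <<'E'
import numpy as np, cv2
from plant import *
def cam(n):
    m=camera_model(n); R=cv2.Rodrigues(m["rvec"])[0]; t=np.array(m["tvec"]).reshape(3); return m["intrinsics"],R,t
def ray(c,uv):
    K,R,t=c; d=R.T@np.linalg.inv(K)@np.array([uv[0],uv[1],1.]); return -R.T@t,d/np.linalg.norm(d)
def plane(c,uv,z):
    o,d=ray(c,uv); return o+d*(z-o[2])/d[2]
def tri(c1,u1,c2,u2):
    o1,d1=ray(c1,u1);o2,d2=ray(c2,u2)
    s=np.linalg.lstsq(np.c_[d1,-d2],o2-o1,rcond=None)[0]
    p,q=o1+d1*s[0],o2+d2*s[1]; return (p+q)/2,np.linalg.norm(p-q)
def proj(c,p):
    K,R,t=c; q=K@(R@np.asarray(p,float)+t); return q[:2]/q[2]
E
python3 - <<'E'
from h import *
T=cam("top");S=cam("side")
print("cams",ray(T,(0,0))[0],ray(S,(0,0))[0])
for n,(x0,x1,y0,y1) in dict(top=(245,430,180,280),side=(265,400,190,345)).items():
    im=cv2.imread(f"pics/{n}0.png"); h=cv2.cvtColor(im,cv2.COLOR_BGR2HSV)
    m=np.zeros(im.shape[:2],np.uint8); m[y0:y1,x0:x1]=1
    g=((h[...,1]<75)&(h[...,2]>60)).astype(np.uint8)*m
    k,l,s,c=cv2.connectedComponentsWithStats(g,connectivity=8)
    print(n,"grey")
    for i in range(1,k):
        if s[i,4]>5: print(s[i],c[i].round(2))
    ref=h[215,330] if n=="top" else h[228,330]
    w=((h[...,0]<13)&(h[...,1]>110)).astype(np.uint8)*m
    k,l,s,c=cv2.connectedComponentsWithStats(w,connectivity=8)
    print("wood")
    for i in range(1,k):
        if s[i,4]>8: print(s[i],c[i].round(2))
    v=im.copy(); v[w>0]=(0,255,0); v[g>0]=(255,0,0)
    cv2.imwrite(f"pics/m_{n}.png",cv2.resize(v[y0:y1,x0:x1],None,fx=3.8,fy=3.8,interpolation=cv2.INTER_NEAREST))
E
```

```text
cams [ 0.4639621  -0.00658887  1.41731611] [ 0.47458581 -0.9352673   0.68008474]
top grey
[279 193   3   6  12] [280.42 195.17]
[312 195   3   5  11] [312.64 196.91]
[343 197   4   7  13] [344.46 199.92]
[375 199   4   7  16] [376.75 201.94]
[407 205  11  10  69] [412.   209.46]
[364 212  21  20 156] [374.61 220.93]
[272 215  17  17 222] [279.8  222.69]
[283 245  25  24 114] [294.72 256.65]
wood
[266 194  13   5  30] [271.2  195.93]
[283 196   6   3  11] [285.55 196.64]
[290 197   5   3  10] [292.  197.8]
[296 197   8   3  16] [299.06 197.94]
[304 197   8   4  17] [307.53 198.41]
[314 198  21   4  50] [323.88 199.4 ]
[336 199   8   4  15] [339.47 200.4 ]
[296 201   3   8  12] [296.75 204.5 ]
[353 200   7   4  17] [355.53 201.06]
[361 201  14   3  23] [366.7  201.96]
[327 215   2   6  10] [327.5 217.4]
[295 217   2   9  14] [295.43 220.64]
side grey
[385 192  15  42 321] [394.38 206.44]
[353 202   6  13  57] [356.26 208.4 ]
[318 204  18  19 317] [326.73 213.31]
[276 221  28  23 469] [289.89 231.9 ]
[356 221   6  14  69] [358.99 227.94]
[359 243   7  14  74] [361.92 249.8 ]
[362 268   7  14  81] [365.43 274.78]
[327 273  28  21 335] [343.99 282.68]
[357 287  11  41 352] [361.92 306.89]
wood
```

View pics/m_top.png

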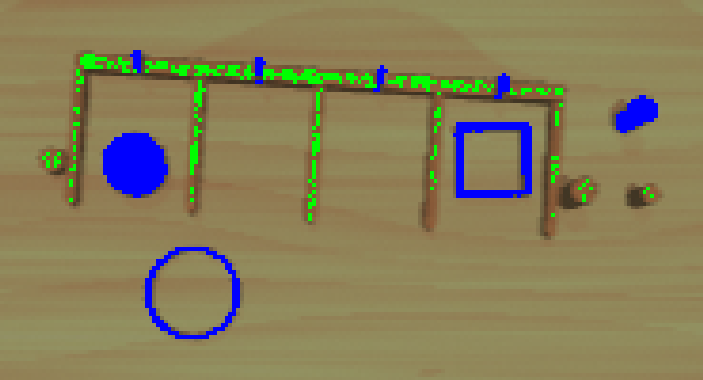

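View pics/m_side.png

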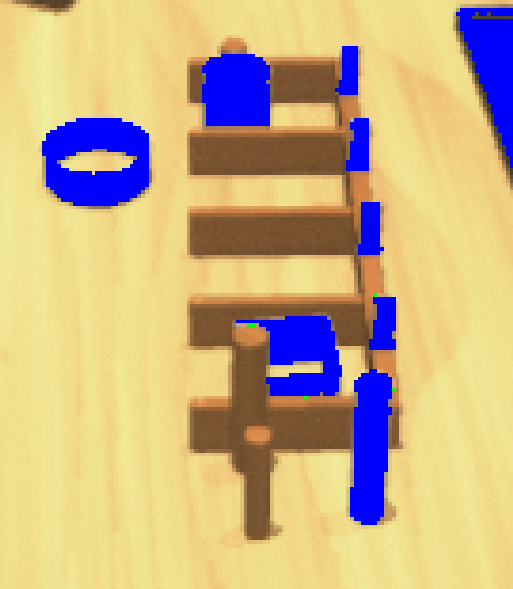

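Run:
```python
from h import *
T=cam("top");S=cam("side")
ft=[(280.42,195.17),(312.64,196.91),(344.46,199.92),(376.75,201.94)]
fs=[(356.26,208.4),(358.99,227.94),(361.92,249.8),(365.43,274.78)]
P=[]
for a,b in zip(ft,fs):
    p,e=tri(T,a,S,b); P.append(p); print("flag",p.round(4),e.round(4))
P=np.array(P); 
d=P[0]-P[3]; yaw=np.degrees(np.arctan2(-d[0],d[1])); print("len",np.linalg.norm(d[:2]),"yaw",yaw)
c=P.mean(0); u=np.radians(yaw); ex=np.array([np.cos(u),np.sin(u)]); print("rack origin",c[:2]-0.051*ex)
# ring: centroid top view
im=cv2.imread("pics/top0.png");h=cv2.cvtColor(im,cv2.COLOR_BGR2HSV)
g=((h[...,1]<75)&(h[...,2]>60)).astype(np.uint8); g[:240]=0;g[275:]=0;g[:,:275]=0;g[:,315:]=0
pts=np.argwhere(g)[:,::-1].astype(np.float32); e=cv2.fitEllipse(pts); print(e,plane(T,e[0],.024))
# posts tops: tri tall top
print("tall top",tri(T,(397.6,229.8),S,(331,278.5)), "small",tri(T,(416,230.6),S,(333,304.5)))
print("low top",tri(T,(258.8,222),S,(326.3,202.5)),"white",tri(T,(414,208.8),S,(363.5,290.5)))
print("shaker",plane(T,(279.8,222.5),.05),"sq",plane(T,(374.6,220.9),.03))
```

```text
flag [0.6403 0.108  0.047 ] 0.0045
flag [0.6356 0.0235 0.0471] 0.0056
flag [ 0.6291 -0.0602  0.0471] 0.0035
flag [ 0.6241 -0.1449  0.0476] 0.0038
len 0.2534964282742451 yaw -3.6613802434009433
rack origin [ 0.58136951 -0.0151489 ]
((295.06793212890625, 256.52203369140625), (23.448652267456055, 23.643709182739258), 72.81989288330078) [0.48206368 0.06939845 0.024     ]
tall top (array([ 0.54999589, -0.19472858,  0.08265876]), np.float64(0.001309379536877164)) small (array([ 0.54921229, -0.2450037 ,  0.06393391]), np.float64(0.001637523145106387))
low top (array([0.57227771, 0.1655893 , 0.03238635]), np.float64(0.0009465467843665628)) white (array([ 0.60386385, -0.23638242,  0.08531733]), np.float64(0.0010710701210489915))
shaker [0.57033822 0.10855535 0.05      ] sq [ 0.5774333  -0.14116461  0.03      ]
```

```bash
cat >> h.py <<'E'
from scipy.spatial.transform import Rotation as Ro
def Rt(s): return Ro.from_euler("xyz",s["eef_rot"],degrees=True).as_matrix()
def need(target,ydir=None,s=None):
    s=s or get_state(); R=Rt(s); d=R.T@(np.array(target)-s["tcp_pos"]); print("tcp",s["tcp_pos"].round(4),"t",s["time_s"],"w",s["gripper_width"].round(4),"F",s["contact_force"].round(2))
    print("need units (initial tool axes)",(d/.02).round(2))
    if ydir is not None:
        y=R.T@np.r_[ydir,0]; a=np.degrees(np.arctan2(y[2],y[1])); a=(a+90)%180-90
        Rn=R@Ro.from_euler("x",a,degrees=True).as_matrix()
        print("turn deg",a.round(2),"units",(a/6).round(2),"need after turn",((Rn.T@(np.array(target)-s["tcp_pos"]))/.02).round(2))
    return R
E
python3 - <<'E'
from h import *
s=get_state();print(Rt(s).round(3))
W=cam("wrist");o,d=ray(W,(323,246));print("cam rel tcp (tool)",Rt(s).T@(o-s["tcp_pos"]),"dir tool",Rt(s).T@d)
u=np.radians(-3.66);o=np.array([.5814,-.0151]);ex=np.array([np.cos(u),np.sin(u)]);ey=np.array([-np.sin(u),np.cos(u)])
p=o+.0*ex-.07*ey
need(np.r_[p,.25],ey)
E
```

```text
[[-0.001 -0.443  0.897]
 [ 0.001  0.897  0.443]
 [-1.     0.001 -0.   ]]
cam rel tcp (tool) [-1.38719710e-01  1.33641661e-04 -6.63728383e-02] dir tool [9.68817650e-01 1.97473639e-04 2.47774742e-01]Traceback (most recent call last):
  File "<stdin>", line 6, in <module>
  File "h.py", line 18, in need
    s=s or get_state(); R=Rt(s); d=R.T@(np.array(target)-s["tcp_pos"]); print("tcp",s["tcp_pos"].round(4),"t",s["time_s"],"w",s["gripper_width"].round(4),"F",s["contact_force"].round(2))
                                                                                                                              ^^^^^^^^^^^^^^^^^^^^^^^^
AttributeError: 'float' object has no attribute 'round'
```

```bash
sed -i 's/s\["gripper_width"\].round(4)/round(float(s["gripper_width"]),4)/' h.py
python3 - <<'E'
from h import *
u=np.radians(-3.66);o=np.array([.5814,-.0151]);ex=np.array([np.cos(u),np.sin(u)]);ey=np.array([-np.sin(u),np.cos(u)])
p=o+.045*ex-.02*ey
need(np.r_[p,.24],ey)
E
```

```text
tcp [ 0.2987 -0.6049  0.2449] t 0.15 w 0.0879 F [ 0.06  0.41 -0.47]
need units (initial tool axes) [ 0.26 18.19 27.18]
turn deg 29.94 units 4.99 need after turn [ 0.26 29.33 14.47]
```

Request:
{"method": "step_arm", "body": {
  "steps": [
    [[0, 0, 0], 1],
    [[0, 0, 0], 1],
    [[0, 0, 0], 1],
    [[0, 0, 0], 1],
    [[0, 0, 0], 1],
    [[0, 1, 0.5], 0],
    [[0, 1, 0.5], 0],
    [[0, 1, 0.5], 0],
    [[0, 1, 0.5], 0],
    [[0, 1, 0.5], 0],
    [[0, 1, 0.5], 0],
    [[0, 1, 0.5], 0],
    [[0, 1, 0.5], 0],
    [[0, 1, 0.5], 0],
    [[0, 1, 0.5], 0],
    [[0, 1, 0.5], 0],
    [[0, 1, 0.5], 0],
    [[0, 1, 0.5], 0],
    [[0, 1, 0.5], 0],
    [[0, 1, 0.5], 0]
  ],
  "fingers": 1,
  "grip_force": 20
}}

```text
time_s: 1.82
tcp_pos: [0.4683, -0.3144, 0.2454]
eef_rot: [148.1, 90.0, 144.4]
contact_force: [-0.4, 0.3, -0.9]
gripper_width: 0.0008
```

Request:
{"method": "step_arm", "body": {
  "steps": [
    [[0, 1, 0.5], 0],
    [[0, 1, 0.5], 0],
    [[0, 1, 0.5], 0],
    [[0, 1, 0.5], 0],
    [[0, 1, 0.5], 0],
    [[0, 1, 0.5], 0],
    [[0, 1, 0.5], 0],
    [[0, 1, 0.5], 0],
    [[0, 1, 0.5], 0],
    [[0, 1, 0.5], 0],
    [[0, 1, 0.5], 0],
    [[0, 1, 0.5], 0],
    [[0, 1, 0.5], 0],
    [[0, 1, 0.5], 0],
    [[0, 0, 0], 0],
    [[0, 0, 0], 0]
  ]
}}

```text
time_s: 3.15
tcp_pos: [0.626, -0.0442, 0.2449]
eef_rot: [-172.5, 89.9, -176.1]
contact_force: [-0.9, -1.4, -0.8]
gripper_width: 0.0006
```

Run:
```python
from h import *
import pickle
W=cam("wrist");s=get_state();pickle.dump((W,s),open("w1.pkl","wb"))
cv2.imwrite("pics/w1.png",capture("wrist"))
need(s["tcp_pos"],np.array([.0638,.998]))
```

```text
tcp [ 0.6256 -0.0449  0.245 ] t 3.2 w 0.0001 F [-0.64 -0.05 -0.15]
need units (initial tool axes) [0.01 0.04 0.02]
turn deg -0.01 units -0.0 need after turn [0.01 0.04 0.02]
```

View pics/w1.png

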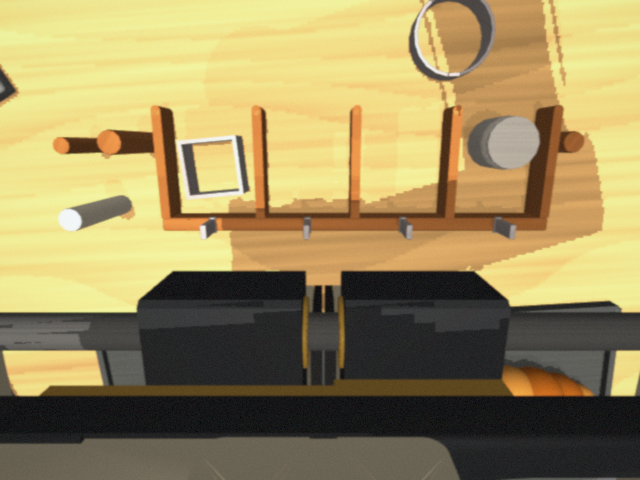

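Run:
```python
import cv2
im=cv2.imread("pics/w1.png")
cv2.imwrite("pics/w1c.png",cv2.resize(im[95:245,140:360],None,fx=3.6,fy=3.6,interpolation=cv2.INTER_CUBIC))
cv2.imwrite("pics/w1d.png",cv2.resize(im[0:245,340:600],None,fx=2.4,fy=2.4,interpolation=cv2.INTER_CUBIC))
```

```text
(no output)
```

View pics/w1c.png

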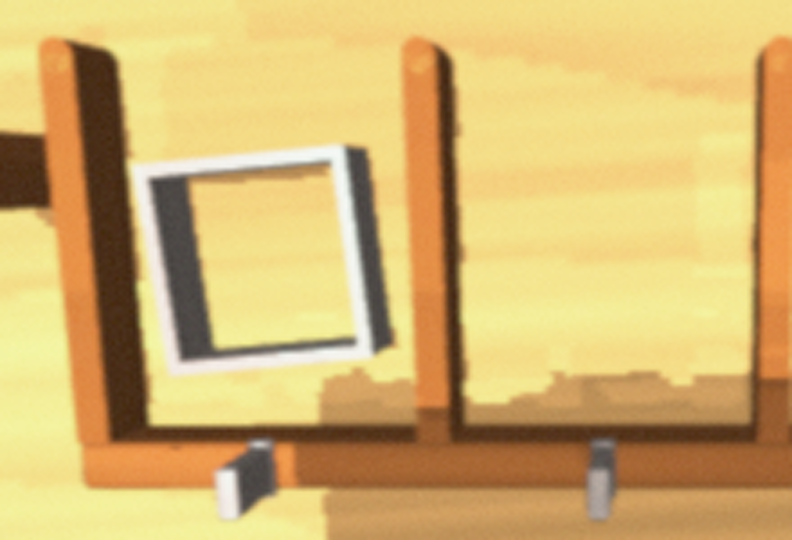

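View pics/w1d.png

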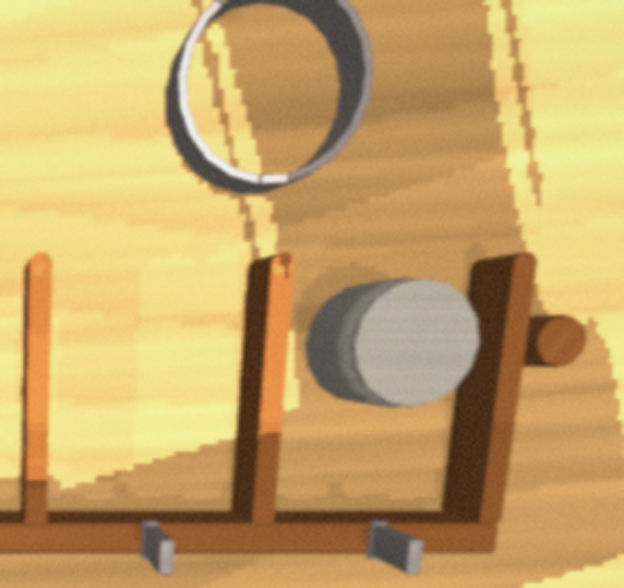

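Run:
```python
from h import *
import pickle
W,s=pickle.load(open("w1.pkl","rb"));T=cam("top")
A=lambda p:(140+p[0]/3.6-.4,95+p[1]/3.6-.4); B=lambda p:(340+p[0]/2.4-.3,p[1]/2.4-.3)
rk=[];
f=[A((57,38)),A((420,38)),A((778,38)),B((283,252)),B((524,252))]
b=[A((93,441)),A((434,441)),A((772,441)),B((264,520)),B((490,520))]
mod=[];mea=[]
for i,(p,q) in enumerate(zip(f,b)):
    y=(-168+84*i)/1e3
    for P,x in((p,-.05),(q,.045)):
        w=plane(W,P,.03)[:2];mod.append((x,y));mea.append(w)
mod=np.array(mod);mea=np.array(mea)
R,_=Ro.align_vectors(np.c_[mea-mea.mean(0),np.zeros(10)],np.c_[mod-mod.mean(0),np.zeros(10)])
R=R.as_matrix()[:2,:2]; o=mea.mean(0)-R@mod.mean(0)
print("yaw",np.degrees(np.arctan2(R[1,0],R[0,0])),"o",o)
print("resid mm (rack)",(((mea-o)@R-mod)*1e3).round(1).tolist())
# rail height check: rail front-left corner etc. triangulate flags feet? tops with top view
tops=[A((229,508)),A((599,508)),B((164,558)),B((412,556))]
tt=[(376.3,200.5),(344.2,198.5),(312.5,195.3),(280.4,193.8)]
for P,Q in zip(tops,tt):
    p,e=tri(W,P,T,Q); print("flagtop",p.round(4),e.round(4), "rack",((plane(W,P,.063)[:2]-o)@R).round(4))
# ring
im=cv2.imread("pics/w1.png")
# ring outer top rim points from crop d
ellp=[B(p) for p in [(174,88),(186,140),(215,172),(262,184),(310,172),(352,130),(372,70),(360,20)]]
pp=np.array([plane(W,q,.024)[:2] for q in ellp]); M=np.c_[2*pp,np.ones(len(pp))]; c=np.linalg.lstsq(M,(pp**2).sum(1),rcond=None)[0]
print("ring",c[:2],"r",np.sqrt(c[2]+(c[:2]**2).sum()),"rack",(c[:2]-o)@R)
tc=plane(T,(295.07,256.52),.024)[:2];print("ring top cam rack",(tc-o)@R)
c3,e=tri(W,np.mean([B((372,70)),B((174,88))],0),T,(295.07,256.52));print(c3,e)
for z,uv in((.085,(109,142)),(.05,(511,142))):
    print((plane(W,uv,z)[:2]-o)@R)
np.savez("rack.npz",o=o,R=R)
```

```text
yaw -3.56279247168596 o [ 0.58035358 -0.01304743]
resid mm (rack) [[0.4, 1.2], [-0.6, 0.3], [0.5, 0.8], [-0.4, 0.3], [0.7, -0.7], [-0.3, -0.5], [0.5, -0.3], [-0.8, 0.3], [0.6, -1.0], [-0.6, -0.3]]
flagtop [ 0.628  -0.1431  0.0576] 0.0011 rack [ 0.0539 -0.1255]
flagtop [ 0.634  -0.0591  0.0524] 0.0006 rack [ 0.0541 -0.0419]
flagtop [0.639  0.025  0.0538] 0.0063 rack [0.0513 0.041 ]
flagtop [0.6413 0.1073 0.0637] 0.0055 rack [0.0508 0.1248]
ring [0.48001868 0.07056993] r 0.03326879212828877 rack [-0.10533717  0.0772207 ]
ring top cam rack [-0.10321758  0.07617348]
[0.48187095 0.06888721 0.03158212] 0.0002713241314189394
[-0.01992987 -0.18101398]
[-0.01946759  0.12235103]
```

```bash
cat >> h.py <<'E'
try:
    _r=np.load("rack.npz"); o=_r["o"];R2=_r["R"]
    def rk(x,y,z): return np.r_[o+R2@[x,y],z]
    def where(): s=get_state(); print("rack mm",((s["tcp_pos"][:2]-o)@R2*1e3).round(1),"tip z mm",round(s["tcp_pos"][2]*1e3-19,1),"rot",s["eef_rot"].round(1),"F",s["contact_force"].round(1),"t",round(s["time_s"],2))
except FileNotFoundError: pass
E
python3 - <<'E'
from h import *
need(rk(.051,-.167,.067),R2[:,1]);where()
E
```

```text
tcp [ 0.6256 -0.0449  0.245 ] t 3.2 w 0.0001 F [-0.64 -0.05 -0.15]
need units (initial tool axes) [ 8.9  -6.9   0.21]
turn deg -0.1 units -0.02 need after turn [ 8.9 -6.9  0.2]
rack mm [ 47.1 -29. ] tip z mm 226.0 rot [-167.4   89.9 -171.1] F [-0.6 -0.1 -0.1] t 3.2
```

Request:
{"method": "step_arm", "body": {
  "steps": [
    [[0, -1, 0.2], 0],
    [[0, -1, 0], 0],
    [[0, -1, 0], 0],
    [[0, -1, 0], 0],
    [[0, -1, 0], 0],
    [[0, -1, 0], 0],
    [[0, -0.9, 0], 0],
    [[0, 0, 0], 0],
    [[1, 0, 0], 0],
    [[1, 0, 0], 0],
    [[1, 0, 0], 0],
    [[1, 0, 0], 0],
    [[1, 0, 0], 0],
    [[1, 0, 0], 0],
    [[1, 0, 0], 0],
    [[1, 0, 0], 0],
    [[0.5, 0, 0], 0],
    [[0, 0, 0], 0],
    [[0, 0, 0], 0]
  ]
}}

```text
time_s: 4.78
tcp_pos: [0.6207, -0.1834, 0.0757]
eef_rot: [-154.6, 90.0, -158.3]
contact_force: [0.2, -0.6, 1.6]
gripper_width: 0.0002
```

Run:
```python
from h import *
need(rk(.051,.088,.067),R2[:,1]);where()
cv2.imwrite("pics/w2.png",capture("wrist"));cv2.imwrite("pics/s2.png",capture("side")[150:400,200:500])
```

```text
tcp [ 0.6207 -0.1834  0.0757] t 4.7833 w 0.0002 F [ 0.19 -0.58  1.55]
need units (initial tool axes) [ 0.43 12.78 -0.03]
turn deg -0.16 units -0.03 need after turn [4.300e-01 1.278e+01 1.000e-02]
rack mm [  50.9 -167.6] tip z mm 56.7 rot [-154.6   90.  -158.3] F [ 0.2 -0.6  1.6] t 4.78
```

View pics/w2.png

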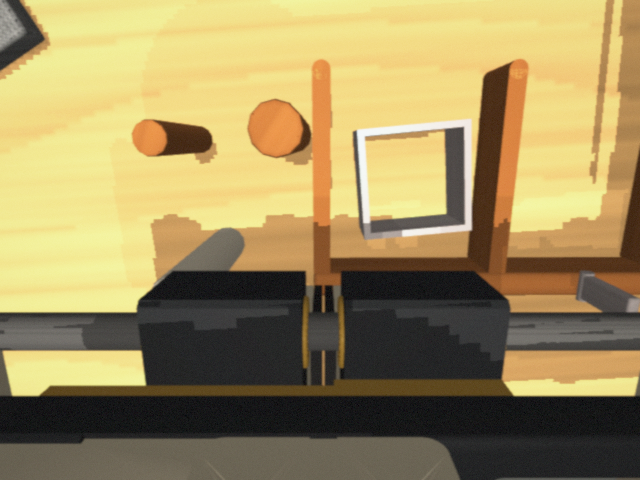

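View pics/s2.png

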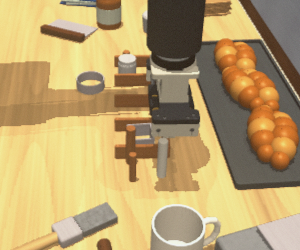

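Request:
{"method": "step_arm", "body": {
  "steps": [
    [[0.3, 0, 0], 0],
    [[0.13, 0, 0], 0],
    [[0, 0, 0], 0],
    [[0, 0, 0], 0],
    [[0, 0.4, 0], 0],
    [[0, 0.4, 0], 0],
    [[0, 0.4, 0], 0],
    [[0, 0.4, 0], 0],
    [[0, 0.4, 0], 0],
    [[0, 0.4, 0], 0],
    [[0, 0.4, 0], 0],
    [[0, 0.4, 0], 0],
    [[0, 0.4, 0], 0],
    [[0, 0.4, 0], 0],
    [[0, 0.4, 0], 0]
  ]
}}

```text
time_s: 6.13
tcp_pos: [0.6267, -0.0944, 0.0669]
eef_rot: [82.3, 90.0, 78.6]
contact_force: [-0.2, 0.3, -0.2]
gripper_width: 0.0008
```

Run:
```python
from h import *
need(rk(.051,.088,.067),R2[:,1]);where()
cv2.imwrite("pics/w3.png",capture("wrist"));cv2.imwrite("pics/s3.png",cv2.resize(capture("side")[180:340,260:420],None,fx=3,fy=3))
```

```text
tcp [ 0.6267 -0.0944  0.0669] t 6.1333 w 0.0008 F [-0.15  0.33 -0.24]
need units (initial tool axes) [-0.    8.32 -0.03]
turn deg -0.15 units -0.02 need after turn [-0.    8.32 -0.01]
rack mm [ 51.3 -78.3] tip z mm 47.9 rot [82.3 90.  78.6] F [-0.2  0.3 -0.2] t 6.13
```

View pics/s3.png

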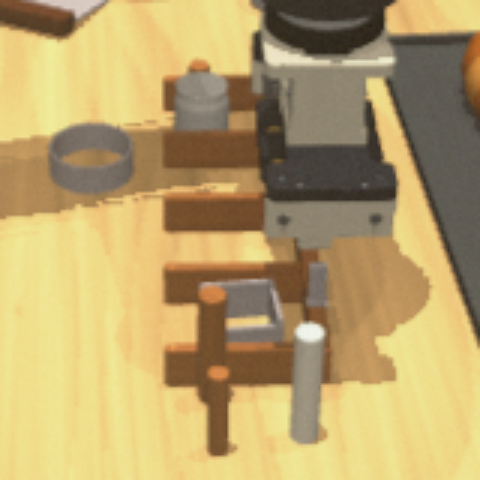

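View pics/w3.png

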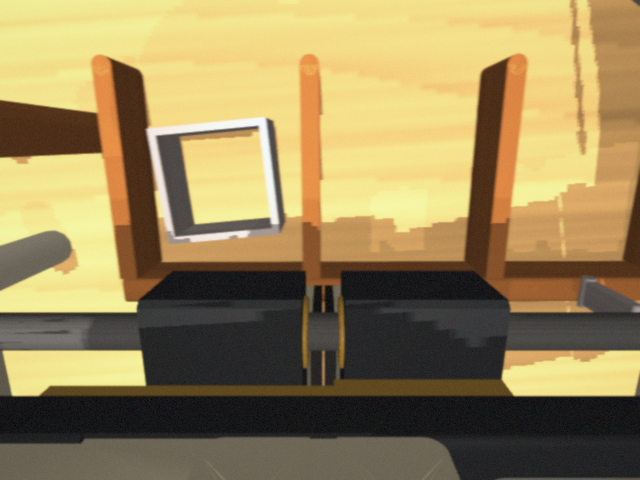

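Request:
{"method": "step_arm", "body": {
  "steps": [
    [[0, 0.4, 0], 0],
    [[0, 0.4, 0], 0],
    [[0, 0.4, 0], 0],
    [[0, 0.4, 0], 0]
  ]
}}

```text
time_s: 6.57
tcp_pos: [0.6287, -0.0628, 0.0669]
eef_rot: [-137.5, 90.0, -141.2]
contact_force: [-0.3, -1.3, -0.4]
gripper_width: 0.0009
```

Run:
```python
from h import *
where()
cv2.imwrite("pics/s4.png",cv2.resize(capture("side")[200:300,320:420],None,fx=5,fy=5))
where()
```

```text
rack mm [ 51.3 -46.7] tip z mm 47.9 rot [-137.5   90.  -141.2] F [-0.3 -1.3 -0.4] t 6.57
rack mm [ 51.5 -45.5] tip z mm 48.0 rot [ 5.1 90.   1.4] F [-0.4  0.3  0.4] t 6.62
```

View pics/s4.png

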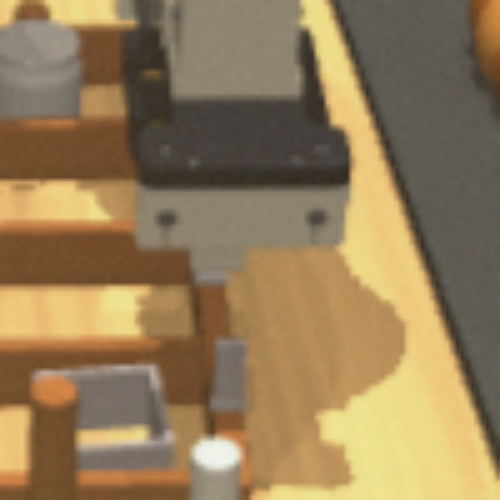

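Request:
{"method": "step_arm", "body": {
  "steps": [
    [[0, 0.4, 0], 0],
    [[0, 0.4, 0], 0],
    [[0, 0.4, 0], 0],
    [[0, 0.4, 0], 0],
    [[0, 0.4, 0], 0],
    [[0, 0.4, 0], 0],
    [[0, 0.4, 0], 0],
    [[0, 0.4, 0], 0],
    [[0, 0.4, 0], 0],
    [[0, 0.4, 0], 0],
    [[0, 0.4, 0], 0],
    [[0, 0.4, 0], 0],
    [[0, 0.4, 0], 0],
    [[0, 0.4, 0], 0]
  ]
}}

```text
time_s: 7.78
tcp_pos: [0.6361, 0.0491, 0.0671]
eef_rot: [13.9, 90.0, 10.2]
contact_force: [0.6, -0.3, 0.5]
gripper_width: 0.0007
```

Run:
```python
from h import *
need(rk(.051,.088,.067),R2[:,1]);where()
cv2.imwrite("pics/w5.png",capture("wrist"));cv2.imwrite("pics/s5.png",cv2.resize(capture("side")[180:340,260:420],None,fx=3,fy=3))
```

```text
tcp [0.6361 0.0491 0.0671] t 7.7833 w 0.0007 F [ 0.61 -0.32  0.45]
need units (initial tool axes) [ 0.    1.12 -0.04]
turn deg -0.15 units -0.03 need after turn [ 0.    1.12 -0.04]
rack mm [51.8 65.5] tip z mm 48.1 rot [13.9 90.  10.2] F [ 0.6 -0.3  0.5] t 7.78
```

View pics/s5.png

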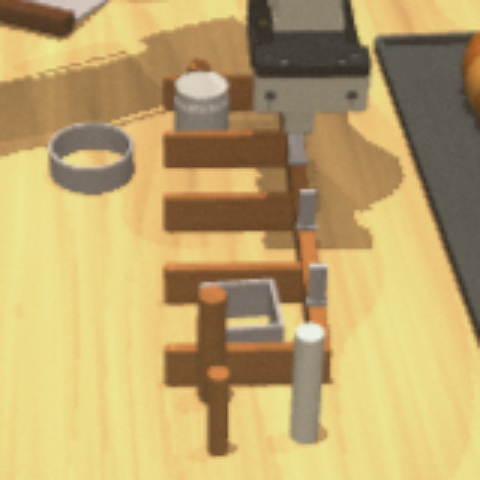

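View pics/w5.png

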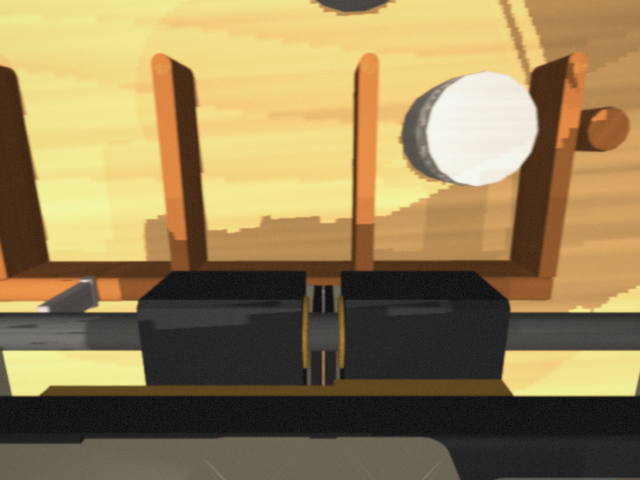

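Request:
{"method": "step_arm", "body": {
  "steps": [
    [[0, 0.4, 0], 0],
    [[0, 0.4, 0], 0],
    [[0, 0.1, 0], 0],
    [[0, 0, 0], 0],
    [[-0.7, 0, 0], 0],
    [[-1, 0, 0], 0],
    [[-1, 0, 0], 0],
    [[-1, 0, 0], 0],
    [[-1, 0, 0], 0],
    [[0, 0, 0], 0]
  ]
}}

```text
time_s: 8.72
tcp_pos: [0.6392, 0.0666, 0.1655]
eef_rot: [16.5, 89.6, 12.8]
contact_force: [1.8, 0.6, 0.5]
gripper_width: 0.0002
```

Run:
```python
from h import *
where()
cv2.imwrite("pics/w6.png",capture("wrist"));cv2.imwrite("pics/s6.png",cv2.resize(capture("side")[180:340,260:420],None,fx=3,fy=3))
need(rk(-.107,.077,.100),R2[:,1])
```

```text
rack mm [53.8 83.1] tip z mm 146.5 rot [16.5 89.6 12.8] F [1.8 0.6 0.5] t 8.72
tcp [0.6374 0.0663 0.1618] t 8.8167 w 0.0004 F [-0.17 -0.45  0.03]
need units (initial tool axes) [ 3.08 -0.31 -7.95]
turn deg -0.17 units -0.03 need after turn [ 3.08 -0.29 -7.95]
```

View pics/s6.png

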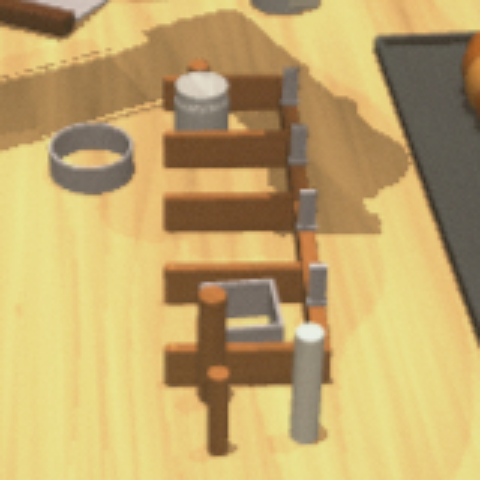

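Request:
{"method": "step_arm", "body": {
  "steps": [
    [[0, 0, -0.7], 0],
    [[0, -0.3, -1], 0],
    [[0, 0, -1], 0],
    [[0, 0, -0.4], 0],
    [[0, 0, 0], 0]
  ]
}}

```text
time_s: 9.23
tcp_pos: [0.5729, 0.0641, 0.1604]
eef_rot: [-168.4, 89.9, -172.1]
contact_force: [0.3, -0.6, -0.8]
gripper_width: 0.0004
```

Run:
```python
from h import *
import pickle
W=cam("wrist");s=get_state();pickle.dump((W,s),open("w7.pkl","wb"))
where();im=capture("wrist")
cv2.imwrite("pics/w7.png",im)
```

```text
rack mm [-12.2  76.5] tip z mm 141.4 rot [-168.4   89.9 -172.1] F [ 0.3 -0.6 -0.8] t 9.23
```

View pics/w7.png

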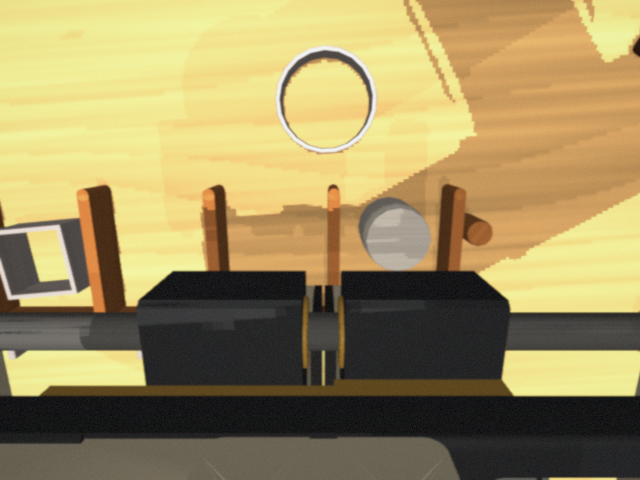

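Run:
```python
from h import *
import pickle
W,s=pickle.load(open("w7.pkl","rb"))
P=[plane(W,q,.024)[:2] for q in((276,100),(377,100),(326.5,47),(326.5,153))]
print([((p-o)@R2*1e3).round(1) for p in P], np.linalg.norm(P[0]-P[1]))
for q in ((334,186),(212,187),(453,186),(92,190)): print(((plane(W,q,.03)[:2]-o)@R2*1e3).round(1))
need(rk(-.105,.077,.100),R2[:,1])
```

```text
[array([-105.6,   46.8]), array([-105.3,  111.8]), array([-136.7,   79.3]), array([-72.2,  79.3])] 0.06496952567924534
[-51.   84.2]
[-50.6   3.3]
[-50.8 163. ]
[-48.9 -76.5]
tcp [0.5743 0.0643 0.1607] t 9.2833 w 0.0003 F [ 0.62 -0.52  0.06]
need units (initial tool axes) [ 3.04 -0.   -4.71]
turn deg -0.12 units -0.02 need after turn [ 3.04  0.01 -4.71]
```

Request:
{"method": "step_arm", "body": {
  "steps": [
    [[0, 0.05, -0.7], 0],
    [[0, 0, -1], 0],
    [[0, 0, -1], 0],
    [[0, 0, -1], 0],
    [[0, 0, -1], 0],
    [[0.5, 0, 0], 0],
    [[1, 0, 0], 0],
    [[1, 0, 0], 0],
    [[1, 0, 0], 0],
    [[0.8, 0, 0], 0],
    [[0, 0, 0], 0],
    [[0, 0, 0], 0]
  ]
}}

```text
time_s: 10.28
tcp_pos: [0.4814, 0.0712, 0.0741]
eef_rot: [-139.3, 89.9, -143.0]
contact_force: [0.6, 0.0, 0.1]
gripper_width: 0.0008
```

Run:
```python
from h import *
where()
cv2.imwrite("pics/w8.png",capture("wrist"));cv2.imwrite("pics/s8.png",cv2.resize(capture("side")[180:300,230:370],None,fx=4,fy=4))
need(rk(-.1045,.078,.025),R2[:,1])
```

```text
rack mm [-104.   78.] tip z mm 55.1 rot [-139.3   89.9 -143. ] F [0.6 0.  0.1] t 10.28
tcp [0.4821 0.0717 0.0756] t 10.3833 w 0.0002 F [ 0.96 -0.16  0.2 ]
need units (initial tool axes) [ 2.53 -0.03 -0.06]
turn deg -0.14 units -0.02 need after turn [ 2.53 -0.03 -0.06]
```

View pics/w8.png

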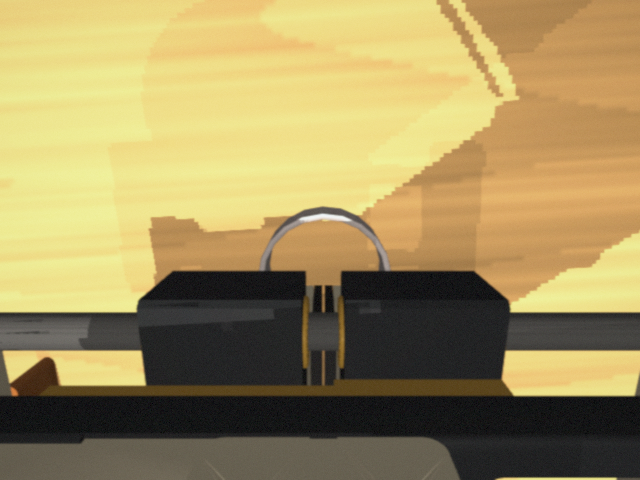

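View pics/s8.png

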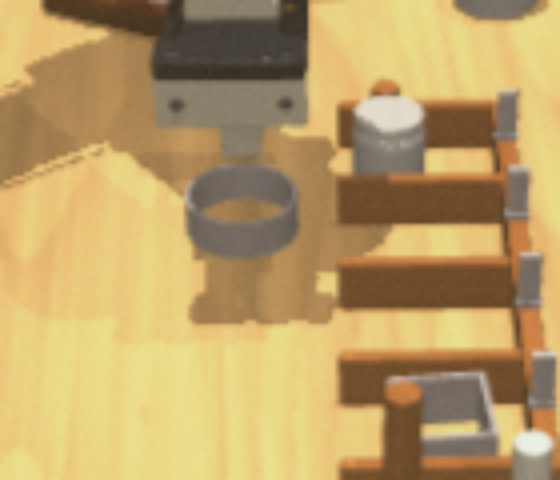

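Request:
{"method": "step_arm", "body": {
  "steps": [
    [[0.5, 0, 0], 0],
    [[0.5, 0, 0], 0],
    [[0.5, 0, 0], 0],
    [[0.4, 0, 0], 0],
    [[0.3, 0, 0], 0],
    [[0.15, 0, 0], 0],
    [[0, 0, 0], 0],
    [[0, 0, 0], 0]
  ]
}}

```text
time_s: 11.05
tcp_pos: [0.4813, 0.0715, 0.0282]
eef_rot: [15.3, 90.0, 11.6]
contact_force: [-0.5, 0.2, -0.4]
gripper_width: 0.0003
```

Run:
```python
from h import *
where()
cv2.imwrite("pics/s9.png",cv2.resize(capture("side")[180:300,230:370],None,fx=4,fy=4))
where()
```

```text
rack mm [-104.1   78.3] tip z mm 9.2 rot [15.3 90.  11.6] F [-0.5  0.2 -0.4] t 11.05
rack mm [-104.    78.3] tip z mm 9.4 rot [26.5 90.  22.8] F [0.8 0.3 1. ] t 11.1
```

View pics/s9.png

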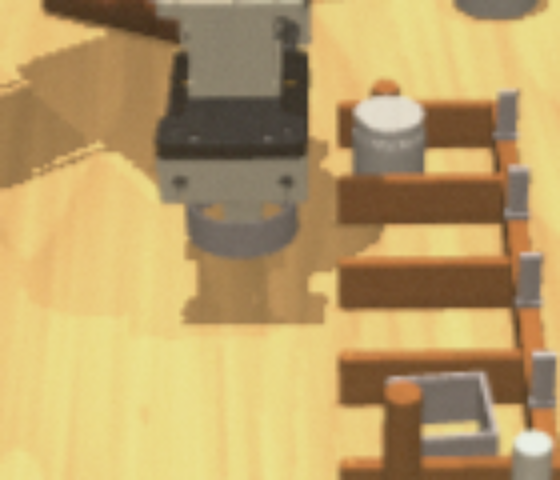

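Request:
{"method": "step_arm", "body": {
  "steps": [
    [[0, -0.2, 0], 0],
    [[0, -0.3, 0], 0],
    [[0, -0.3, 0], 0],
    [[0, -0.3, 0], 0],
    [[0, -0.3, 0], 0],
    [[0, -0.2, 0], 0],
    [[0, -0.2, 0], 0],
    [[0, 0, 0], 0]
  ]
}}

```text
time_s: 11.77
tcp_pos: [0.4786, 0.0347, 0.0279]
eef_rot: [-149.5, 90.0, -153.2]
contact_force: [0.0, -0.1, -0.5]
gripper_width: 0.001
```

```bash
cat > ringtop.py <<'E'
from h import *
import sys
def look(tag):
    where(); im=capture("top"); T=cam("top")
    cv2.imwrite(f"pics/t_{tag}.png",cv2.resize(im[180:280,245:430],None,fx=4.3,fy=4.3,interpolation=cv2.INTER_CUBIC))
    cv2.imwrite(f"pics/s_{tag}.png",cv2.resize(capture("side")[180:300,230:390],None,fx=4,fy=4))
    cv2.imwrite(f"pics/w_{tag}.png",capture("wrist"))
look(sys.argv[1])
E
python3 ringtop.py 10
```

```text
rack mm [-104.5   41.3] tip z mm 8.9 rot [-149.5   90.  -153.2] F [ 0.  -0.1 -0.5] t 11.77
```

View pics/s_10.png

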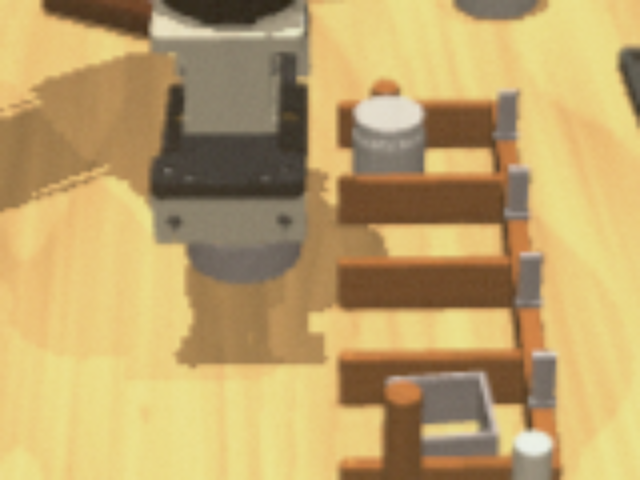

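View pics/w_10.png

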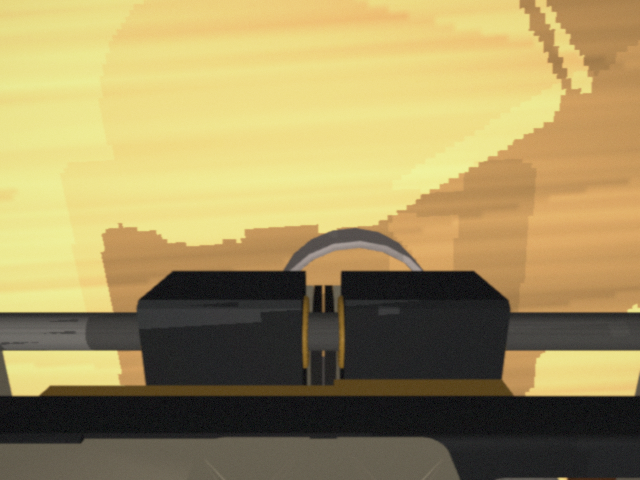

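View pics/t_10.png

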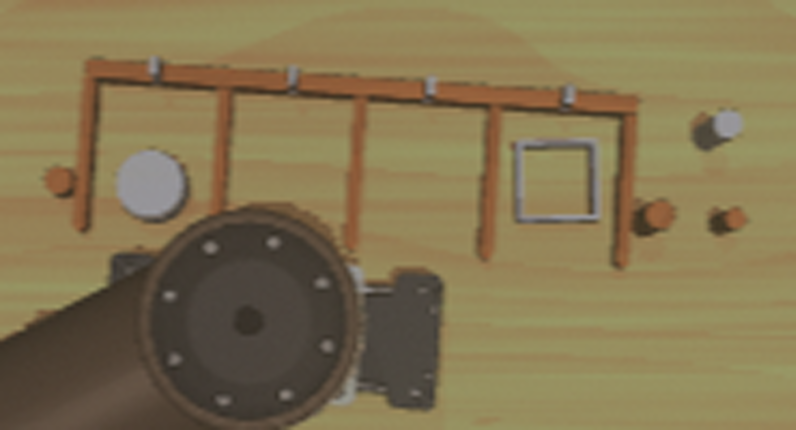

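Run:
```python
from h import *
W=cam("wrist")
for q in((354,245),(354,230),(287,270),(424,270)): print(((plane(W,q,.024)[:2]-o)@R2*1e3).round(1))
```

```text
[-134.8   53.7]
[-140.4   53.6]
[-125.3   29. ]
[-125.2   79.7]
```

Request:
{"method": "step_arm", "body": {
  "steps": [
    [[0, -0.2, 0], 0],
    [[0, -0.2, 0], 0],
    [[0, -0.2, 0], 0],
    [[0, 0, 0], 0],
    [[0, 0, 0], 0],
    [[0, 0.3, 0], 0],
    [[0, 0.3, 0], 0],
    [[0, 0, 0], 0],
    [[0, 0, 0], 0]
  ]
}}

```text
time_s: 12.67
tcp_pos: [0.4789, 0.0361, 0.028]
eef_rot: [25.8, 90.0, 22.2]
contact_force: [0.0, 0.3, 0.2]
gripper_width: 0.0006
```

```bash
python3 ringtop.py 11; python3 -c "
from h import *
need(rk(-.07,.042,.027),R2[:,1])"
```

```text
rack mm [-104.3   42.8] tip z mm 9.0 rot [25.8 90.  22.2] F [0.  0.3 0.2] t 12.67
tcp [0.4787 0.0356 0.0279] t 12.8167 w 0.0007 F [-0.04  0.17 -0.59]
need units (initial tool axes) [ 0.05 -0.01  1.72]
turn deg -0.13 units -0.02 need after turn [ 0.05 -0.01  1.72]
```

View pics/w_11.png

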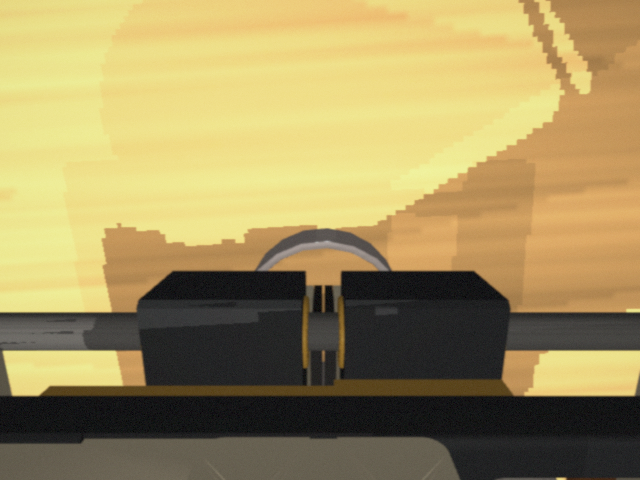

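Request:
{"method": "step_arm", "body": {
  "steps": [
    [[0, -0.02, 0.3], 0],
    [[0, 0, 0.3], 0],
    [[0, 0, 0.3], 0],
    [[0, 0, 0.3], 0],
    [[0, 0, 0.3], 0],
    [[0, 0, 0.3], 0],
    [[0, 0, 0.2], 0],
    [[0, 0, 0.1], 0],
    [[0, 0, 0], 0]
  ]
}}

```text
time_s: 13.57
tcp_pos: [0.5212, 0.0323, 0.0279]
eef_rot: [-0.7, 90.0, -4.4]
contact_force: [-0.7, 0.3, -0.0]
gripper_width: 0.0006
```

```bash
python3 ringtop.py 12; python3 -c "
from h import *
need(rk(.028,.042,.028),R2[:,1])"
```

```text
rack mm [-61.9  41.6] tip z mm 8.9 rot [-0.7 90.  -4.4] F [-0.7  0.3 -0. ] t 13.57
tcp [0.5205 0.0324 0.0279] t 13.7167 w 0.0006 F [ 0.27 -0.56  0.44]
need units (initial tool axes) [-0.    0.03  4.53]
turn deg -0.15 units -0.03 need after turn [-0.    0.02  4.53]
```

View pics/w_12.png

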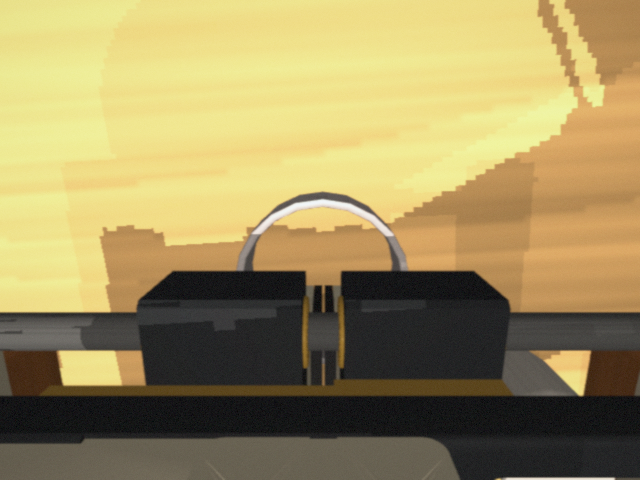

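View pics/s_12.png

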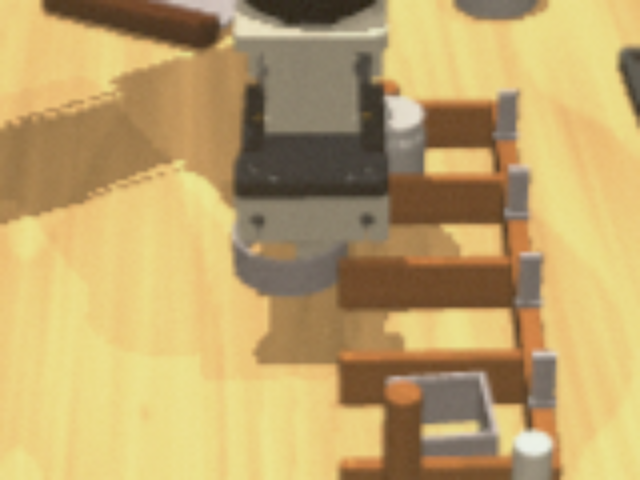

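Run:
```python
from h import *
W=cam("wrist")
for q in((322,196),(237,268),(408,268)): print(((plane(W,q,.024)[:2]-o)@R2*1e3).round(1))
```

```text
[-110.8   41.6]
[-84.3  10.1]
[-84.1  73.3]
```

Request:
{"method": "step_arm", "body": {
  "steps": [
    [[0, 0, 0.2], 0],
    [[0, 0, 0.3], 0],
    [[0, 0, 0.3], 0],
    [[0, 0, 0.3], 0],
    [[0, 0, 0.3], 0],
    [[0, 0, 0.3], 0],
    [[0, 0, 0.3], 0],
    [[0, 0, 0.3], 0],
    [[0, 0, 0.3], 0],
    [[0, 0, 0.3], 0],
    [[0, 0, 0.3], 0],
    [[0, 0, 0.3], 0],
    [[0, 0, 0.2], 0],
    [[0, 0, 0], 0]
  ]
}}

```text
time_s: 14.88
tcp_pos: [0.5956, 0.0276, 0.0279]
eef_rot: [7.4, 90.0, 3.7]
contact_force: [0.4, -0.1, -0.7]
gripper_width: 0.0009
```

```bash
python3 ringtop.py 13; python3 -c "
from h import *
need(rk(.028,.042,.028),R2[:,1])"
```

```text
rack mm [12.6 41.5] tip z mm 8.9 rot [ 7.4 90.   3.7] F [ 0.4 -0.1 -0.7] t 14.88
tcp [0.5944 0.0276 0.0279] t 15.0333 w 0.0004 F [-0.62  0.42 -0.45]
need units (initial tool axes) [-0.01  0.03  0.83]
turn deg -0.16 units -0.03 need after turn [-0.01  0.03  0.83]
```

View pics/w_13.png

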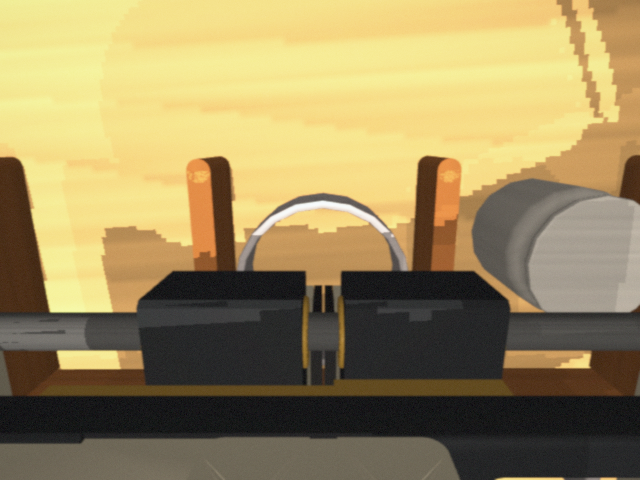

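View pics/s_13.png

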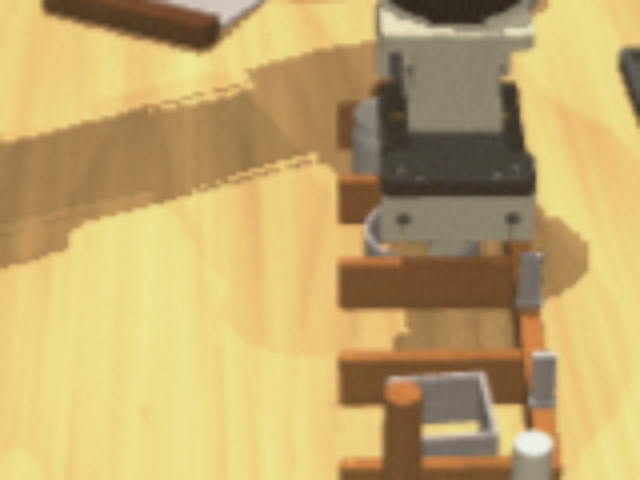

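Request:
{"method": "step_arm", "body": {
  "steps": [
    [[0, 0, 0.2], 0],
    [[0, 0, 0.2], 0],
    [[0, 0, 0.2], 0],
    [[0, 0, 0.1], 0],
    [[0, 0, 0], 0],
    [[0, 0, 0], 0]
  ]
}}

```text
time_s: 15.53
tcp_pos: [0.6087, 0.0267, 0.0279]
eef_rot: [34.9, 90.0, 31.2]
contact_force: [-0.4, -0.2, -0.3]
gripper_width: 0.0007
```

Request:
{"method": "step_arm", "body": {
  "steps": [
    [[0, 0, 0.1], 0],
    [[0, 0, 0], 0]
  ]
}}

```text
time_s: 15.7
tcp_pos: [0.6098, 0.0264, 0.0277]
eef_rot: [-166.1, 89.9, -169.9]
contact_force: [-2.2, 0.4, 2.0]
gripper_width: 0.0006
```

Request:
{"method": "step_arm", "body": {
  "steps": [
    [[0, 0, 0.1], 0],
    [[0, 0, 0], 0]
  ]
}}

```text
time_s: 15.87
tcp_pos: [0.6102, 0.0262, 0.0275]
eef_rot: [-168.7, 89.7, -172.4]
contact_force: [-8.3, 2.5, 4.5]
gripper_width: 0.0002
```

```bash
python3 ringtop.py 14
```

```text
rack mm [27.3 41. ] tip z mm 8.5 rot [-168.7   89.7 -172.4] F [-8.3  2.5  4.5] t 15.87
```

View pics/w_14.png

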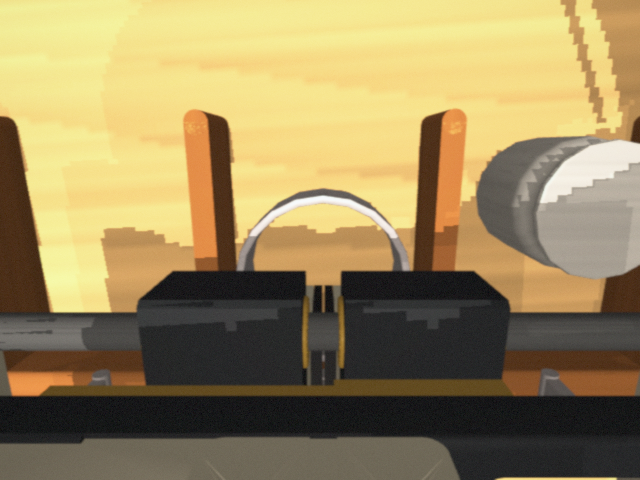

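Request:
{"method": "step_arm", "body": {
  "steps": [
    [[0, 0, -0.2], 0],
    [[0, 0, -0.3], 0],
    [[0, 0, -0.3], 0],
    [[0, 0, 0], 0],
    [[-0.3, 0, 0], 0],
    [[-0.6, 0, 0], 0],
    [[-1, 0, 0], 0],
    [[-1, 0, 0], 0],
    [[-1, 0, 0], 0],
    [[-1, 0, 0], 0],
    [[-1, 0, 0], 0],
    [[-1, 0, 0], 0],
    [[-1, 0, 0], 0],
    [[0, 0, 1], 0],
    [[0, 0, 1], 0],
    [[0, 0, 0], 0],
    [[0, 0, 0], 0]
  ]
}}

```text
time_s: 17.43
tcp_pos: [0.637, 0.0248, 0.1861]
eef_rot: [4.2, 90.0, 0.5]
contact_force: [-0.4, 0.1, 0.4]
gripper_width: 0.0007
```

```bash
python3 ringtop.py 15; python3 -c "
from h import *
import pickle;pickle.dump(cam('wrist'),open('w15.pkl','wb'))"
```

```text
rack mm [54.2 41.2] tip z mm 167.1 rot [ 4.2 90.   0.5] F [-0.4  0.1  0.4] t 17.43
```

View pics/w_15.png

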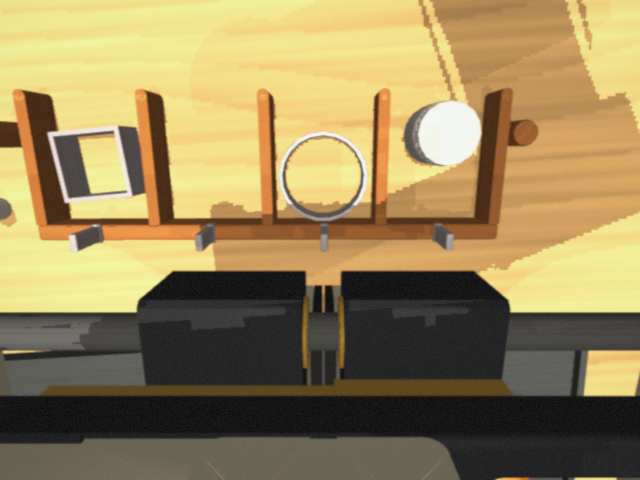

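View pics/s_15.png

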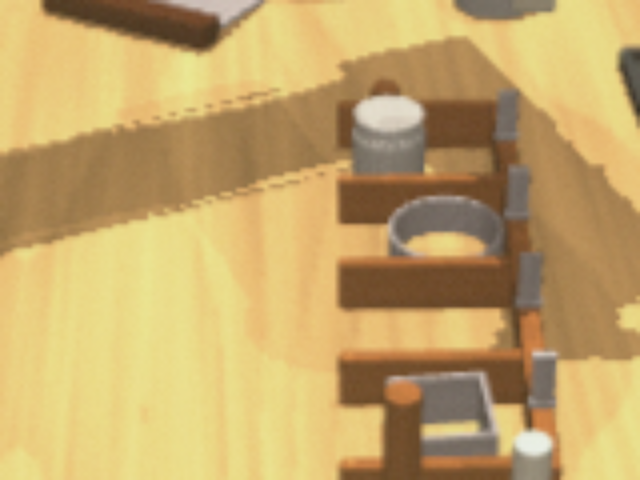

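```bash
python3 - <<'E'
from h import *
W=cam("wrist")
for q,z in (((323,132),.024),((323,221.5),.024),((279,177),.024),((367,177),.024),((320,221),.03),((447,133),.05)): print(((plane(W,q,z)[:2]-o)@R2*1e3).round(1))
where()
E
python3 - <<'E'
from h import *
T=cam("top"); im=capture("top")
a=cv2.imread("pics/top0.png"); cv2.imwrite("pics/tend.png",im)
E
```

```text
[-20.9  41.7]
[44.2 41.5]
[10.8  9.3]
[11.1 74. ]
[42.7 39.3]
[-19.3 122.9]
rack mm [53.  41.2] tip z mm 166.9 rot [-169.6   90.  -173.3] F [ 1.3 -0.3  0.1] t 17.58
```

View pics/tend.png

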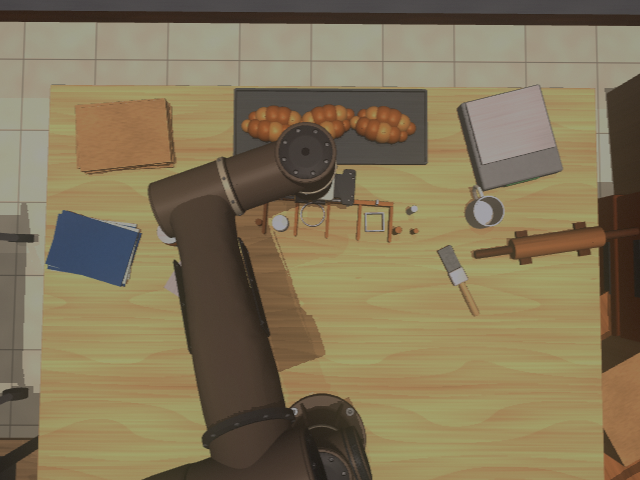

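```bash
python3 -c "
from plant import *
print(close_job())"
```

```text
the job is handed in; nothing more can be done
None
```

I flicked the first three flags in order, then pushed the ring cutter home into the third gap. The job was handed in at about 17.6 s.

**Counting end:** The tall post is the larger wooden post at the rack's -y end. I measured its top at about 83 mm, and its place at rack x -20, y -181 mm. I did not use the white post or the smaller brown one beside it.

**Flags:** With the fingers shut and the tips at 48 mm, I swept along the rail past flags a, b and c. I stopped about 20 mm short of flag d and lifted straight up. Afterwards all four flags stood upright.

**Ring:** I lowered the closed fingertips inside it, slid it sideways into line with the third gap, then pushed it in until it stopped against the wall at about 8 N. It was never lifted.

**Last checks:**
- The ring's centre was at about x = 11.7 mm, y = 41.6 mm of the rack, against 12 and 42 mm for home.
- The shaker had not moved, and the square cutter, mug and brush looked unmoved in the final pictures.
- The fingers were about 167 mm above the table, touching nothing.

**Less certain:**
- I did not see flags a and b tipped in a picture. For those two I rely on the sweep height, plus a 1.3 N reading while passing b. Flag c appeared to lean as the fingers passed.
- The arm hid the jar, the scraper and part of the weight tin in the last top picture. The arm's path stayed clear of them and I felt no contact.
- Triangulated flag heights scattered by a few mm, so I used the rack fit instead. Its residuals were under 1.3 mm.

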